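Load a carton into the inspection station and latch it in

ROBOT

A 6-joint arm with a two-finger parallel gripper is mounted at the origin on the work surface. World frame = base frame: x ahead of the robot, y to its left, z up, the work surface at z = 0. Lengths are in m, angles in rad, forces in N, time in s.
With the tool pointing down it reaches from about 0.375 to 0.75 m from the base axis. Payload 9 kg.
Tool frame: the origin (TCP) lies between the finger pads; the fingertips stand 14 mm ahead of it and the grasp point (between the pads) lies 5 mm behind it (tcp_to_tips is the distance from the TCP to the fingertips, in m); z points along the fingers, y is the line along which they close (so a half turn about z gives the same grasp; the last joint's range is limited). The gripper opens to 85 mm and grips with 20 to 120 N. Pads are 22 mm wide; open, the fingers measure 114 mm over their backs; the gripper's body (76 mm by 85 mm) begins 54 mm behind the grasp point. The pads swing forward as they close: fully open they stand 13 mm farther back than shut.
Start: joints at [-1.44, 0.104, 0.097, 1.564, 0, 1.353], TCP at [0.205, -0.564, 0.245] pointing down, gripper open.
Joint ranges: [-2.99, 2.99], [-0.84, 1.86], [-1.1, 1.16], [-1.84, 2.11], [-1.51, 1.56], [-3.14, 3.14]. Speed limits (rad/s): [2.22, 2.22, 2.57, 3.14, 3.14, 3.14].

INTERFACE

Orientations are given as a rotation vector (axis times angle).
In Python, from bench import * gives the robot as it stands.
- The arm moves only by the tool move_arm, never from a script. Its argument "steps" is a list that holds one entry, the list of rows, each a list of 4 numbers: the shift along the tool's x, y, z normalised to -1 to 1, where 1 is 100 cm, then the turn about the tool's z normalised to -1 to 1, where 1 is 180 degrees. In form: [[[tx, ty, tz, spin], ...]]. A call has exactly 8 rows; each row shifts and turns the commanded pose from where the row before left it, along the tool's axes as they then stand; what a row does not reach is not made up. A row lasts 1/10 s, in which the tool goes at most 50 mm and 8.59 degrees, less where a joint would pass 70% of its speed; a pose out of reach is approached as far as the arm can. A call with a number of a shift or a turn outside -1 to 1 is refused whole. A call with a gripper value outside its range is refused whole. "jaw" is the closure, from 0 (fully open) to 1 (shut), set as the call begins (left out, the last holds). The fingers move at their own pace and stop on an object; "squeeze" is the grip in N (left out, the last holds). Time passes only in rows, so rows that do not move let the fingers close, or fill a call up. It gives the time, the measured TCP pose, the force, the opening and the grip force at its end, in the units of the state.
- sense(): the state, without advancing time (a new reading comes with each control period).
- read_camera(name): name is "scene" or "top" or "wrist"; returns a dict with "color" (480x640x3 uint8, blue, green, red), "z_map" (480x640 float32, m along the optical axis (not along the pixel's ray), 0 where there is no reading), "mtx" (3x3 intrinsics, pixels), "k1" (the pictures are not rectified: a ray, as slopes to the right and down, at radius r is drawn at 1 + k1 r^2 times it, then the intrinsics apply), "cam_to_world" (4x4, takes a point from camera to world coordinates). Camera axes: x right, y down, z forward; pixel columns grow to the right and rows downward; lengths in m; the calibration is good to about 2 mm. A picture is of the moment at which its call begins.
- close_job(): hands the job in; it is judged then, once.
The state is a dict: "t": time; "joint_pos": joint angles; "qd": joint speeds; "effort": joint torques, N m; "eef_pos": TCP position; "tcp_rot": TCP orientation; "contact_force": force on the tool from outside, world axes, zero at the start; "moment": the same for the moment, N m; "gripper_width": opening from 0.0 (shut) to 1.0 (fully open); "grasp_force": force on a finger pad.
Only numpy, scipy, OpenCV 4.12 (cv2) and the standard library are available. Lean on these libraries where they do the work, as an engineer would, in place of code of your own. Each camera call takes 0.05 s, during which the arm holds its last target. There are 200 camera calls.

TASK

Of the three white cartons standing on the table, put the long one lengthwise into the channel under the grey sensing head, flat on the table and fully home against the end stop, then swing the steel latch bar shut across the mouth behind it until it rests in its catch. Leave the other cartons, the bottle, the jar and everything else standing where they are.

Things in the scene. Friction and masses are not known exactly. Their poses are not given: they have to be found in the camera images.
- station: Fixed carton inspection station. Origin: centre of the channel's mouth, on the table; x runs into the channel (away from the robot), y left, z up. The channel stands directly on the table: two rails 35 mm high, 68 mm apart inside, flaring to 85 mm at the mouth, from x = 0 to an end stop at x = 142 mm. Station coordinates are used below.
- head (a point): centre of the underside of the grey sensing head that bridges the channel, 125 mm above the table: the head spans station x = 5 to 67 mm, y = -108 to 108 mm, top at 195 mm (a round dial on it reaches 220 mm); it stands on two posts at y = +/-90 mm (20 mm wide, x = 20 to 60 mm)
- catch (a point): the steel catch (C-shaped keeper, open to station -x, 72 mm high) on the mouth's right side: this point is where the latch bar's tip rests, 50 mm above the table; keeper spans x = -14 to 22 mm, y = -56 to -80 mm
- nest (a point): the point on the table where the middle of the carton's underside belongs when it is fully home: in the channel, 77 mm in from the mouth; axes as the station's
- latch (a joint): angle of the flat steel latch bar about its upright hinge: 0 = closed across the mouth with its tip in the catch (bar along the station's -y), growing as it swings out towards the robot (1.57 = pointing out along -x) to 2.3; stiff, it stays where it is left
- latch_hinge (a point): the latch bar's hinge axis, at the bar's mid-height (50 mm above the table), at station x = 0, y = +75 mm on a 26 mm square post
- latch_mid (a point): point on the latch bar's centre line 90 mm from the hinge; the bar is 12 mm thick, 22 mm high (39 to 61 mm above the table) and reaches 148 mm from the hinge
- latch_tip (a point): free end of the latch bar, 148 mm from the hinge
- carton: the carton to load: closed, rigid, plain white, 130 x 60 x 70 mm (x = length, y, z), the longest and narrowest carton of the three loose ones; origin at the centre of its underside; 0.2 to 0.35 kg
- short_carton: plain white carton like the one to load but only 85 x 60 x 70 mm (too short); bystander; origin at the centre of its underside
- wide_carton: plain white flat carton 110 x 92 x 45 mm (too wide for the channel); bystander; origin at the centre of its underside
- spray_bottle: white plastic bottle, 60 mm diameter, 155 mm tall, standing left of the station; bystander; origin at the centre of its underside
- jar: small clear jar with white lid, 48 mm diameter, 75 mm tall, standing right of the station; bystander; origin at the centre of its underside
- tape_roll: roll of tape lying flat, 96 mm diameter, 25 mm high; bystander; origin at the centre of its underside
- screwdriver: screwdriver lying flat on the table, far right; bystander
Mind the look-alikes: they are no part of the job. Leave any blue look-alike of the carton alone.

How it is judged:
At the end, for the whole second after the job is handed in: The latch bar is at rest within 0.04 rad of fully closed (tip in its catch); the long carton lies flat on the table in the channel, lengthwise within 0.12 rad, at rest, its middle no more than 10 mm short of the fully-home point and within 8 mm sideways (value of joint latch below 0.04 rad and velocity of joint latch between -0.05 and 0.05 rad/s and x of carton in the frame of nest between -0.01 and 0.008 m and y of carton in the frame of nest between -0.008 and 0.008 m and height (world z) of carton below 0.006 m and angle between carton's own z axis and vertical below 0.08 rad and angle between the x axis of carton and the x axis of nest, either way round below 0.12 rad and linear speed of carton below 0.02 m/s); the robot touches nothing.
It fails at once if a bystander (other carton, bottle, jar, tape roll, screwdriver) is moved more than 30 mm or knocked over (distance of any of short_carton, wide_carton, spray_bottle, jar, tape_roll, screwdriver from where it was at the start of the episode above 0.03 m or angle between any of short_carton, wide_carton, spray_bottle, jar's own z axis and vertical above 0.5 rad).
It also fails if it takes over 72 s, if anything falls off the work surface, if the arm or the gripper's body presses on something with over 40 N, if the wrist force passes 120 N, or if a joint passes its speed limit or range.

## Working session

There is one attempt and no reset: what is moved stays moved. The work goes in short steps, Python scripts to look and compute and a tool call to move; the robot and the scene stay as the last step left them, time stands still between calls to the robot, and variables do not carry over. Pictures are saved under pics/ and viewed, at most 13 in all, crops included, and the job is handed in when it is done.

Besides the shell and the picture viewer there is one more tool, called after "Emit:" as name(argument=value, ...) on one line, values as JSON. move_arm: Moves the arm, as the interface text tells. Its arguments: {"type":"object","properties":{"steps":{"type":"array"},"jaw":{"type":"number"},"squeeze":{"type":"number"}},"required":["steps"]}

```bash
mkdir -p pics
python3 - <<'E'
from bench import *
import cv2,numpy as np,pickle
d={}
for n in ["scene","top"]:
    r=read_camera(n); d[n]=r; cv2.imwrite(f"pics/{n}1.png",r["color"])
    print(n,r["mtx"].tolist(),r["k1"],np.round(r["cam_to_world"],3).tolist())
pickle.dump(d,open("d.pkl","wb"))
print(sense())
E
```

```text
scene [[604.8080965474463, 0.0, 323.5041800895433], [0.0, 604.8080965474463, 237.351299267407], [0.0, 0.0, 1.0]] 0.03328365257544786 [[-0.79, 0.406, -0.459, 1.098], [0.613, 0.542, -0.575, 0.745], [0.016, -0.736, -0.677, 0.972], [0.0, 0.0, 0.0, 1.0]]
top [[610.4965392814122, 0.0, 319.36311248893486], [0.0, 610.4965392814122, 249.114082210619], [0.0, 0.0, 1.0]] 0.025229843500274428 [[-0.029, -0.986, 0.165, 0.241], [-0.999, 0.033, 0.019, -0.024], [-0.025, -0.164, -0.986, 1.663], [0.0, 0.0, 0.0, 1.0]]
{'t': 0.1, 'joint_pos': array([-1.43971927e+00,  1.04674021e-01,  9.65585986e-02,  1.56389021e+00,
       -7.53905415e-06,  1.35311301e+00]), 'qd': array([-2.94308570e-04, -1.28997878e-03,  1.18410882e-03, -5.63377120e-05,
       -1.45767848e-04,  5.47365916e-04]), 'effort': array([ 4.76009591e-03, -5.58207858e+01,  5.04719567e+01,  1.31187961e-02,
       -3.35218310e-04, -4.66336516e-06]), 'eef_pos': array([ 0.2050192 , -0.5635923 ,  0.24458627]), 'tcp_rot': array([-3.09275792e+00, -5.44849618e-01, -7.03733038e-05]), 'contact_force': array([-0.42897772,  0.22315695, -0.49991643]), 'moment': array([-0.01569254,  0.01127606, -0.00916691]), 'grasp_force': 0.0, 'gripper_width': 0.9958034531764451}
```

View pics/top1.png

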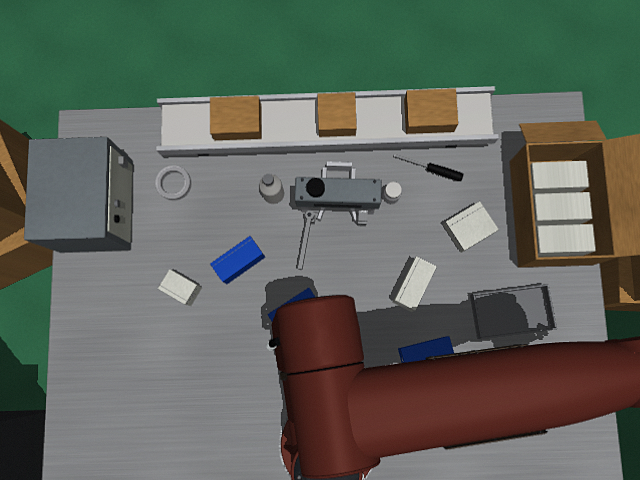

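View pics/scene1.png

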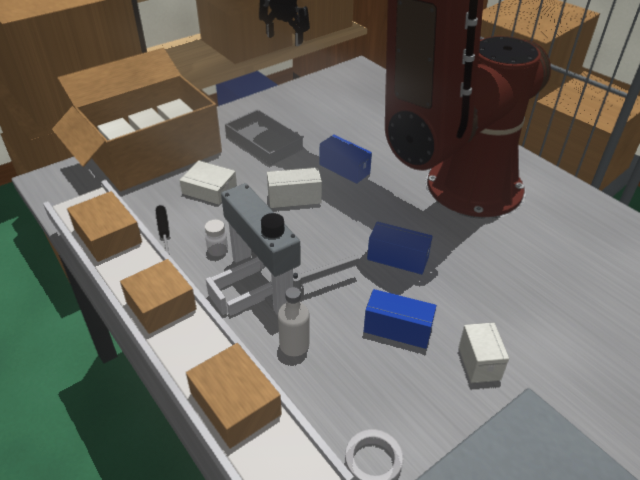

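The top view shows the long carton at about (413,282), the wide one at (470,226), the short one at (180,287), the station head at (337,192), and the latch bar from (310,215) to (300,268), pointing at the robot. Next I'll measure from the depth maps.

```bash
cat > h.py <<'E'
import numpy as np,cv2
def cloud(r):
    v,u=np.mgrid[0:480,0:640]; K=r["mtx"]
    p=cv2.undistortPoints(np.stack([u,v],-1).reshape(-1,1,2).astype(float),K,np.array([r["k1"],0,0,0.]))[:,0]
    z=r["z_map"].reshape(-1,1); P=np.hstack([p*z,z]); T=r["cam_to_world"]
    W=(P@T[:3,:3].T+T[:3,3]).reshape(480,640,3); W[r["z_map"]==0]=np.nan
    return W
def rect(P):
    (c,s,a)=cv2.minAreaRect((P[:,:2]*1000).astype(np.float32)); return np.round(c,1),np.round(s,1),round(a,2)
E
python3 - <<'E'
from h import *
import pickle
d=pickle.load(open("d.pkl","rb"))
W=cloud(d["top"]); S=cloud(d["scene"])
for n,(u,v) in dict(long=(413,282),wide=(470,226),short=(180,287),bottle=(268,180),jar=(392,190),table=(370,250),latch=(303,245)).items(): print(n,np.round(W[v,u],4))
def sel(A,box,z0,z1):
    m=(A[...,2]>z0)&(A[...,2]<z1)&(A[...,0]>box[0])&(A[...,0]<box[1])&(A[...,1]>box[2])&(A[...,1]<box[3]); return A[m]
hx,hy,_=W[192,350]; print("head",W[192,350])
c=W[282,413]
for nm,A in (("top",W),("scene",S)):
    print(nm,"carton",rect(sel(A,(c[0]-.1,c[0]+.1,c[1]-.09,c[1]+.09),.063,.08)))
    Q=sel(A,(hx-.1,hx+.1,hy-.15,hy+.15),.188,.2); print(" head",len(Q),rect(Q))
    l=W[245,303]
    for z0,z1 in((.05,.07),(.035,.07)):
        Q=sel(A,(l[0]-.12,l[0]+.08,l[1]-.05,l[1]+.06),z0,z1); print(" latch",len(Q),rect(Q) if len(Q)>5 else'',np.round(Q.min(0),3),np.round(Q.max(0),3))
c=d["top"]["color"][140:320,230:470]; cv2.imwrite("pics/crop.png",cv2.resize(c,None,fx=3.2,fy=3.2,interpolation=cv2.INTER_CUBIC))
E
```

```text
long [ 0.412  -0.2343  0.069 ]
wide [ 0.5605 -0.3977  0.0455]
short [0.4179 0.3766 0.0729]
bottle [0.6751 0.1318 0.1592]
jar [ 0.6578 -0.1902  0.0825]
table [ 0.5109 -0.13    0.0042]
latch [0.5199 0.0509 0.0682]
head [ 0.62790805 -0.07478302  0.19078749]
top carton (array([ 409. , -240.1]), array([ 59.8, 131. ]), 61.27)
 head 1627 (array([633. , -44.6]), array([214.8,  63.9]), 86.35)
 latch 262 (array([502.4,  46.3]), array([ 34.7, 197.6]), 86.09) [0.403 0.022 0.05 ] [0.6   0.066 0.07 ]
 latch 289 (array([503.7,  39.9]), array([ 40.3, 198.6]), 80.84) [0.403 0.004 0.035] [0.6   0.067 0.07 ]
scene carton (array([ 410.1, -240. ]), array([ 69.1, 130.1]), 60.23)
 head 1889 (array([634.5, -43.3]), array([216.1,  64.1]), 85.94)
 latch 494 (array([500.3,  48.6]), array([ 36.1, 200.2]), 86.4) [0.4   0.025 0.05 ] [0.6   0.068 0.07 ]
 latch 726 (array([500.2,  49. ]), array([ 36.8, 200.4]), 86.4) [0.4   0.025 0.035] [0.6  0.07 0.07]
```

View pics/crop.png

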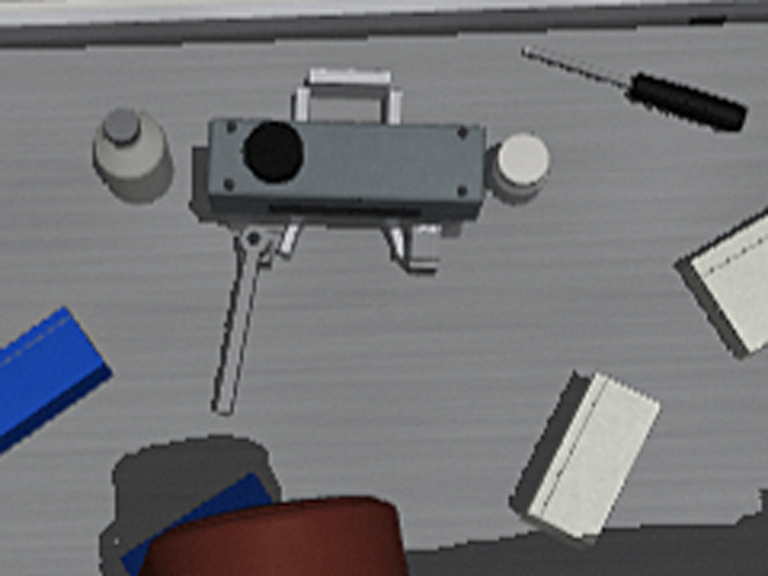

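The crop shows the latch hinge at crop (255,238), its tip at (222,410), and the catch at (425,260). The long carton spans about (512,500) to (660,405), and there is a blue look-alike near the arm. Next I'll work out the station frame, the latch angle and the clearances.

```bash
cat >> h.py <<'E'
YAW=np.radians(-3.9); O=np.array([.598,-.0416])
R2=np.array([[np.cos(YAW),-np.sin(YAW)],[np.sin(YAW),np.cos(YAW)]])
def st2w(x,y): return O+R2@np.array([x,y])
def w2st(p): return (np.asarray(p)[...,:2]-O)@R2
def plan(x,y,z,yawdeg,n):
    "rows (tool axes, normalised) from the measured pose to the wanted one"
    from bench import sense
    from scipy.spatial.transform import Rotation as Ro
    s=sense(); p=s["eef_pos"]; M=Ro.from_rotvec(s["tcp_rot"]).as_matrix()
    y0=np.degrees(np.arctan2(M[1,0],M[0,0])); dy=(yawdeg-y0+180)%360-180
    print("at",np.round(p,4),"yaw",round(y0,2),"dyaw",round(dy,2),"st",np.round(w2st(p),4))
    d=np.array([x,y,z])-p
    for i in range(n):
        a=np.radians(y0+dy*i/n); c,q=np.cos(a),np.sin(a); e=d/n
        print([round(float(v),4) for v in (c*e[0]+q*e[1],q*e[0]-c*e[1],-e[2],-dy/n/180)])
E
python3 - <<'E'
from h import *
import pickle
d=pickle.load(open("d.pkl","rb"))
for nm in("top","scene"):
    W=cloud(d[nm]); S=w2st(W); Z=W[...,2]
    m=(Z>.05)&(Z<.075)&(S[...,0]>-.16)&(S[...,0]<-.03)&(S[...,1]>.05)&(S[...,1]<.15)
    q=S[m]; f=np.polyfit(q[:,0],q[:,1],1); print(nm,"latch y(x)",f,q[:,0].min(),"ang",np.pi/2+np.arctan(-f[0]))
    m=(Z>.028)&(Z<.042)&(S[...,0]>.07)&(S[...,0]<.2)&(abs(S[...,1])<.06); q=S[m]; print("rails",len(q),q.min(0),q.max(0))
    m=(Z>.065)&(Z<.08)&(S[...,0]>-.03)&(S[...,0]<.03)&(S[...,1]<-.04)&(S[...,1]>-.1); q=S[m]; print("catch",len(q),q.min(0) if len(q) else 0,q.max(0) if len(q) else 0)
    c=d[nm]["color"].astype(int); m=(c[...,0]>1.7*c[...,2]+20)&(c[...,0]>1.5*c[...,1])&(Z>-.02)&(W[...,0]<.6)
    k,l,st,ce=cv2.connectedComponentsWithStats(m.astype(np.uint8))
    for i in range(1,k):
        if st[i,4]>60: P=W[l==i]; print("blue",np.round(np.nanmin(P,0),3),np.round(np.nanmax(P,0),3))
a=np.radians(-29.2); g=np.array([.4095,-.240])-.045*np.array([np.cos(a),np.sin(a)]); print("grip",g)
plan(g[0],g[1],.16,150.8,16)
E
```

```text
top latch y(x) [-0.13707872  0.07381048] -0.14768727318239713 ang 1.7070260019904744
rails 134 [ 0.11141641 -0.04636072] [0.1934479 0.0457364]
catch 116 [-0.01547063 -0.09591948] [ 0.02017922 -0.05658972]
blue [ 0.429  0.16  -0.004] [0.557 0.303 0.082]
blue [ 0.365  0.025 -0.002] [0.412 0.11  0.08 ]
blue [ 0.207 -0.333 -0.005] [ 0.27  -0.192  0.082]
scene latch y(x) [-0.12750892  0.07726059] -0.14761493227839043 ang 1.697620873979796
rails 462 [ 0.07004802 -0.04799009] [0.15428288 0.04912964]
catch 0 0 0
blue [ 0.186 -0.329  0.063] [ 0.218 -0.201  0.075]
blue [ 0.33   0.037 -0.001] [0.409 0.15  0.073]
blue [ 0.426  0.145 -0.004] [0.55  0.299 0.075]
grip [ 0.37021851 -0.21804632]
at [ 0.205  -0.5636  0.2446] yaw 19.98 dyaw 130.82 st [-0.3566 -0.5475]
[0.0171, -0.0168, 0.0053, -0.0454]
[0.0193, -0.0142, 0.0053, -0.0454]
[0.0211, -0.0113, 0.0053, -0.0454]
[0.0225, -0.0082, 0.0053, -0.0454]
[0.0234, -0.0049, 0.0053, -0.0454]
[0.0239, -0.0015, 0.0053, -0.0454]
[0.0239, 0.0019, 0.0053, -0.0454]
[0.0233, 0.0053, 0.0053, -0.0454]
[0.0224, 0.0086, 0.0053, -0.0454]
[0.0209, 0.0116, 0.0053, -0.0454]
[0.019, 0.0145, 0.0053, -0.0454]
[0.0168, 0.0171, 0.0053, -0.0454]
[0.0142, 0.0193, 0.0053, -0.0454]
[0.0113, 0.0211, 0.0053, -0.0454]
[0.0082, 0.0225, 0.0053, -0.0454]
[0.0049, 0.0234, 0.0053, -0.0454]
```

Emit:
move_arm(steps=[[[0.0171,-0.0168,0.005,-0.0454],[0.0193,-0.0142,0.005,-0.0454],[0.0211,-0.0113,0.005,-0.0454],[0.0225,-0.0082,0.005,-0.0454],[0.0234,-0.0049,0.005,-0.0454],[0.0239,-0.0015,0.005,-0.0454],[0.0239,0.0019,0.005,-0.0454],[0.0233,0.0053,0.005,-0.0454]]], jaw=0, squeeze=60)

```text
t: 0.9
eef_pos: [0.2879, -0.39, 0.2047]
tcp_rot: [-2.303, -2.136, -0.0]
contact_force: [0.6, 0.6, 0.4]
gripper_width: 0.997
grasp_force: 0.0
```

Emit:
move_arm(steps=[[[0.0224,0.0086,0.005,-0.0454],[0.0209,0.0116,0.005,-0.0454],[0.019,0.0145,0.005,-0.0454],[0.0168,0.0171,0.005,-0.0454],[0.0142,0.0193,0.005,-0.0454],[0.0113,0.0211,0.005,-0.0454],[0.0082,0.0225,0.005,-0.0454],[0.0049,0.0234,0.005,-0.0454]]])

```text
t: 1.7
eef_pos: [0.3706, -0.2173, 0.1648]
tcp_rot: [-0.785, -3.042, -0.0]
contact_force: [0.6, -0.1, -0.7]
gripper_width: 1.002
grasp_force: 0.0
```

Run:
```python
from h import *
from bench import *
print(sense()["joint_pos"].round(2))
plan(.3702,-.2180,.16,150.8,1)
r=read_camera("wrist"); cv2.imwrite("pics/w1.png",r["color"]); W=cloud(r)
m=(W[...,2]>.064)&(W[...,2]<.078)&(np.hypot(W[...,0]-.41,W[...,1]+.24)<.09); print(rect(W[m]),m.sum())
r=read_camera("top"); W=cloud(r)
m=(W[...,2]>.064)&(W[...,2]<.078)&(np.hypot(W[...,0]-.41,W[...,1]+.24)<.09); print(rect(W[m]),m.sum())
```

```text
[-0.84 -0.44 -0.54  1.47 -0.   -0.33]
at [ 0.3706 -0.2173  0.1648] yaw 151.07 dyaw -0.27 st [-0.215  -0.1908]
[-0.0, -0.0008, 0.0048, 0.0015]
(array([ 408. , -241.8]), array([ 60.3, 130.7]), 61.32) 12646
(array([0., 0.]), array([0., 0.]), 0.0) 0
```

View pics/w1.png

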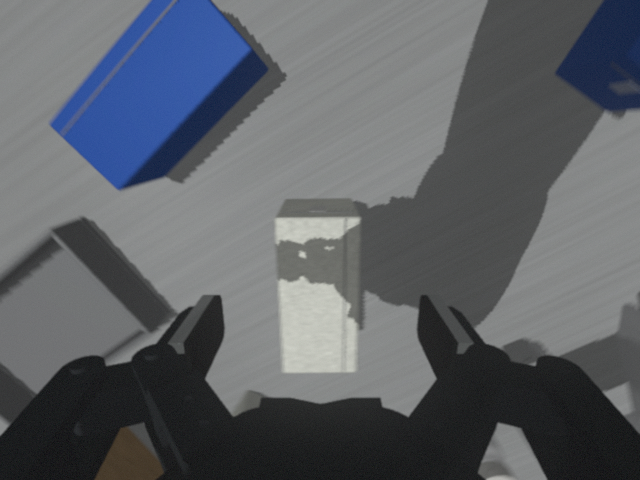

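The wrist view shows the carton centred between the fingers at about (318,290), with the blue carton well clear. Now I'll go down and grip its rear end.

Emit:
move_arm(steps=[[[0,-0.0023,0.02,0],[0,0,0.02,0],[0,0,0.02,0],[0,0,0.02,0],[0,0,0.02,0],[0,0,0.015,0],[0,0,0.01,0],[0,0,0,0]]])

```text
t: 2.6
eef_pos: [0.3685, -0.22, 0.0391]
tcp_rot: [-0.795, -3.037, -0.002]
contact_force: [0.1, -0.6, 0.6]
gripper_width: 1.001
grasp_force: 0.0
```

Emit:
move_arm(steps=[[[0,0,0,0],[0,0,0,0],[0,0,0,0],[0,0,0,0],[0,0,0,0],[0,0,0,0],[0,0,0,0],[0,0,0,0]]], jaw=1, squeeze=70)

```text
t: 3.4
eef_pos: [0.3698, -0.2211, 0.0415]
tcp_rot: [0.793, 3.038, -0.002]
contact_force: [-1.3, 0.9, 6.8]
gripper_width: 0.694
grasp_force: 76.3
```

Emit:
move_arm(steps=[[[0,0,-0.001,0],[0,0,-0.001,0],[0,0,-0.001,0],[0,0,-0.001,0],[0,0,-0.001,0],[0,0,-0.001,0],[0,0,0,0],[0,0,0,0]]])

```text
t: 4.2
eef_pos: [0.3693, -0.2204, 0.0463]
tcp_rot: [0.794, 3.04, -0.0]
contact_force: [-0.3, 0.9, -2.8]
gripper_width: 0.696
grasp_force: 75.7
```

Run:
```python
from h import *
from bench import *
# carton centre is 45 mm ahead of TCP; pre-insert: centre at st (-0.085,0)
p=st2w(-.130,0); plan(p[0],p[1],.046,176.1,8)
r=read_camera("top"); W=cloud(r); print(np.round(r["z_map"][282,413],3), r["color"][282,413])
```

```text
at [ 0.3693 -0.2204  0.0463] yaw 150.74 dyaw 25.36 st [-0.2161 -0.1939]
[0.0007, 0.0265, 0.0, -0.0176]
[-0.0008, 0.0265, 0.0, -0.0176]
[-0.0023, 0.0264, 0.0, -0.0176]
[-0.0037, 0.0263, 0.0, -0.0176]
[-0.0052, 0.026, 0.0, -0.0176]
[-0.0066, 0.0257, 0.0, -0.0176]
[-0.008, 0.0253, 0.0, -0.0176]
[-0.0094, 0.0248, 0.0, -0.0176]
1.137 [27 34 77]
```

Emit:
move_arm(steps=[[[0.0004,0.0133,0,-0.0088],[-0.0001,0.0133,0,-0.0088],[-0.0004,0.0133,0,-0.0088],[-0.0008,0.0133,0,-0.0088],[-0.0011,0.0132,0,-0.0088],[-0.0015,0.0132,0,-0.0088],[-0.0019,0.0132,0,-0.0088],[-0.0022,0.0131,0,-0.0088]]])

```text
t: 5.05
eef_pos: [0.4191, -0.1258, 0.0462]
tcp_rot: [0.451, 3.109, -0.0]
contact_force: [0.4, -0.2, -2.8]
gripper_width: 0.696
grasp_force: 75.7
```

Emit:
move_arm(steps=[[[-0.0026,0.013,0,-0.0088],[-0.0029,0.013,0,-0.0088],[-0.0033,0.0129,0,-0.0088],[-0.0037,0.0128,0,-0.0088],[-0.004,0.0127,0,-0.0088],[-0.0043,0.0126,0,-0.0088],[-0.0047,0.0124,0,-0.0088],[0,0,0,0]]])

```text
t: 5.85
eef_pos: [0.4627, -0.0428, 0.0463]
tcp_rot: [0.147, 3.138, 0.0]
contact_force: [-0.8, -0.3, -3.3]
gripper_width: 0.692
grasp_force: 76.1
```

Run:
```python
from h import *
from bench import *
p=st2w(-.130,0); plan(p[0],p[1],.043,176.1,1)
for n in("wrist","scene"):
    r=read_camera(n); W=cloud(r); S=w2st(W); Z=W[...,2]
    m=(Z>.06)&(Z<.095)&(S[...,0]>-.2)&(S[...,0]<-.005)&(abs(S[...,1])<.05)&(r["color"].min(-1)>90)
    if m.sum()>50:
        P=np.dstack([S,Z])[m]; print(n,m.sum(),rect(P),P.min(0),P.max(0)); a=np.c_[P[:,:2],np.ones(len(P))]; print("plane",np.linalg.lstsq(a,P[:,2],rcond=None)[0])
cv2.imwrite("pics/s2.png",read_camera("scene")["color"][130:330,170:410].repeat(3,0).repeat(3,1)[:600,:720])
```

```text
at [ 0.4627 -0.0428  0.0463] yaw 174.63 dyaw 1.47 st [-0.1349 -0.0104]
[-0.0046, 0.0105, 0.0033, -0.0081]
wrist 18198 (array([-134.6,  -13.3]), array([64.7, 45.6]), 88.54) [-0.15740166 -0.04532437  0.06000245] [-0.11110503  0.0194128   0.07715299]
plane [0.11159582 0.00164995 0.0897243 ]
scene 736 (array([-102. ,   -6.2]), array([87., 96.]), 74.32) [-0.15630733 -0.04612705  0.06006111] [-0.04935835  0.04870208  0.08340865]
plane [-0.01104917 -0.07218795  0.07131675]
```

View pics/s2.png

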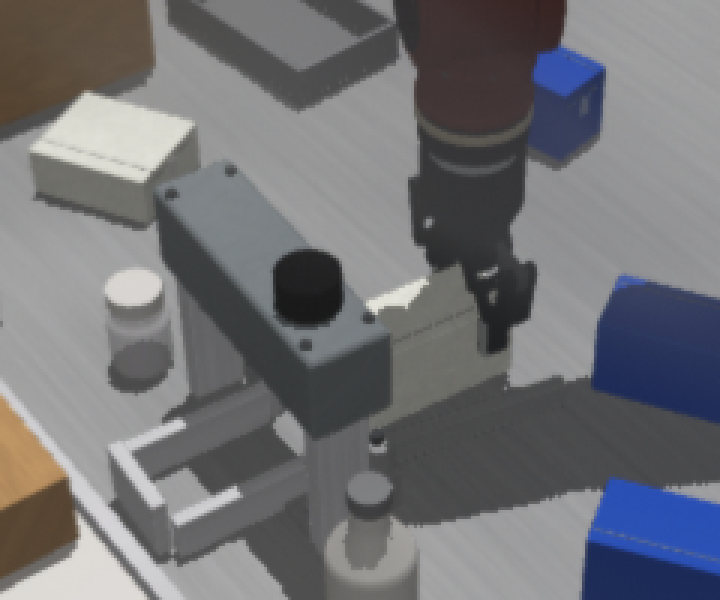

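The carton is held at its rear end in front of the mouth, with its front end under the head at about (390,350) in the crop. Now I'll correct the offset, lower it onto the table and check the alignment.

Emit:
move_arm(steps=[[[-0.002,0.005,0,-0.008],[-0.0025,0.0055,0,0],[0,0,0.001,0],[0,0,0.001,0],[0,0,0.001,0],[0,0,0.001,0],[0,0,0.001,0],[0,0,0,0]]])

```text
t: 6.8
eef_pos: [0.4677, -0.0339, 0.0416]
tcp_rot: [0.112, 3.139, -0.0]
contact_force: [-2.8, 0.5, 0.9]
gripper_width: 0.697
grasp_force: 76.5
```

Run:
```python
from h import *
from bench import *
p=st2w(-.130,0); plan(p[0],p[1],.043,176.1,1); s=sense(); print(s["contact_force"],s["moment"])
r=read_camera("wrist"); W=cloud(r); S=w2st(W); Z=W[...,2]
m=(Z>.05)&(Z<.095)&(S[...,0]>-.22)&(S[...,0]<-.005)&(abs(S[...,1])<.05)
P=np.dstack([S,Z])[m]; 
for x in np.arange(-.2,0,.01):
    q=P[(abs(P[:,0]-x)<.005)&(P[:,2]>.062)]
    if len(q): print(round(x,2),len(q),np.round(np.percentile(q[:,2],[10,50,90]),4),np.round(np.percentile(q[:,1],[1,99]),4))
cv2.imwrite("pics/w3.png",r["color"])
```

```text
at [ 0.4677 -0.0339  0.0416] yaw 175.93 dyaw 0.17 st [-0.1305 -0.0012]
[-0.0005, 0.0012, -0.0014, -0.001]
[-2.78320816  0.48504017  0.90051037] [0.03312843 0.35615322 0.01704202]
-0.15 5099 [0.0644 0.07   0.0711] [-0.031   0.0276]
-0.14 10074 [0.0699 0.0717 0.088 ] [-0.0491  0.0496]
-0.13 5876 [0.07   0.0708 0.0876] [-0.0494  0.0494]
-0.12 3927 [0.0699 0.0706 0.0862] [-0.0438  0.0497]
-0.11 1083 [0.0698 0.0705 0.0712] [-0.028   0.0249]
```

View pics/w3.png

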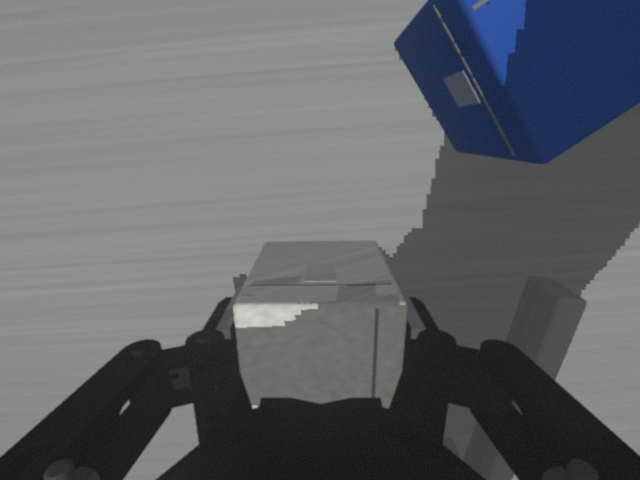

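The wrist view shows the carton flat and square between the fingers at about (320,340), with its top at 70 mm. Now I'll slide it in.

Emit:
move_arm(steps=[[[-0.008,0.001,0,0],[-0.01,0,0,0],[-0.01,0,0,0],[-0.01,0,0,0],[-0.01,0,0,0],[-0.01,0,0,0],[-0.01,0,0,0],[-0.01,0,0,0]]])

```text
t: 7.65
eef_pos: [0.5462, -0.0385, 0.0416]
tcp_rot: [0.112, 3.139, -0.001]
contact_force: [-3.9, -0.5, 3.9]
gripper_width: 0.698
grasp_force: 76.8
```

Run:
```python
from h import *
from bench import *
p=st2w(-.05,0); plan(p[0],p[1],.043,176.1,1); s=sense(); print(s["contact_force"],s["moment"])
```

```text
at [ 0.5462 -0.0385  0.0416] yaw 175.93 dyaw 0.17 st [-0.0519 -0.0004]
[-0.0019, 0.0004, -0.0014, -0.0009]
[-3.93178147 -0.48821885  3.92582815] [-0.13230798  0.72224405 -0.03940062]
```

Emit:
move_arm(steps=[[[0,0,0,0],[0,0,0,0],[0,0,0,0],[0,0,0,0],[0,0,0,0],[0,0,0,0],[0,0,-0.01,0],[0,0,-0.02,0]]], jaw=0)

```text
t: 8.45
eef_pos: [0.5444, -0.038, 0.0707]
tcp_rot: [-0.111, -3.137, -0.001]
contact_force: [-0.1, -0.1, -0.1]
gripper_width: 1.004
grasp_force: 0.0
```

Emit:
move_arm(steps=[[[0,0,-0.02,0],[0,0,-0.02,0],[0.01,0,-0.02,0],[0.02,0,-0.01,0],[0.02,0,0,0],[0.02,0,0,0],[0.02,0,0,0],[0.008,0,0,0]]])

```text
t: 9.25
eef_pos: [0.4468, -0.0312, 0.142]
tcp_rot: [0.111, 3.139, -0.001]
contact_force: [0.4, 0.2, 1.1]
gripper_width: 1.004
grasp_force: 0.0
```

Emit:
move_arm(steps=[[[0,0,0,0.0455],[0,0,0,0.0455],[0,0,0,0.0455],[0,0,0,0.0455],[0,0,0,0.0455],[0,0,0,0.0455],[0,0,0,0.0455],[0,0,0,0.0455]]])

```text
t: 10.05
eef_pos: [0.4483, -0.0315, 0.1419]
tcp_rot: [1.8, 2.574, 0.0]
contact_force: [0.4, -0.4, -0.1]
gripper_width: 0.999
grasp_force: 0.0
```

Emit:
move_arm(steps=[[[0,0,0,0.0455],[0,0,0,0.0455],[0,0,0,0.0455],[0,0,0,0],[0,0,0,0],[0,0,0,0],[0,0,0,0],[0,0,0,0]]])

```text
t: 10.85
eef_pos: [0.4478, -0.0314, 0.1413]
tcp_rot: [2.299, 2.141, -0.0]
contact_force: [1.1, -0.0, -0.1]
gripper_width: 1.0
grasp_force: 0.0
```

Run:
```python
from h import *
from bench import *
p=st2w(-.150,0); plan(p[0],p[1],.028,86.1,1); s=sense(); print(s["contact_force"],s["joint_pos"].round(2))
r=read_camera("wrist"); cv2.imwrite("pics/w4.png",r["color"]); W=cloud(r); S=w2st(W); Z=W[...,2]
m=(Z>.064)&(Z<.078)&(S[...,0]>-.12)&(S[...,0]<.06)&(abs(S[...,1])<.05)
print("wrist",m.sum(),rect(S[m])if m.sum() else '')
```

```text
at [ 0.4478 -0.0314  0.1413] yaw 85.91 dyaw 0.19 st [-0.1506 -0.    ]
[0.0, 0.0006, 0.1133, -0.001]
[ 1.12294695 -0.01044042 -0.08436471] [-0.36 -0.37 -0.53  1.41 -0.    1.28]
wrist 17150 (array([-6.3, -0.1]), array([132.2,  60.6]), 0.64)
```

View pics/w4.png

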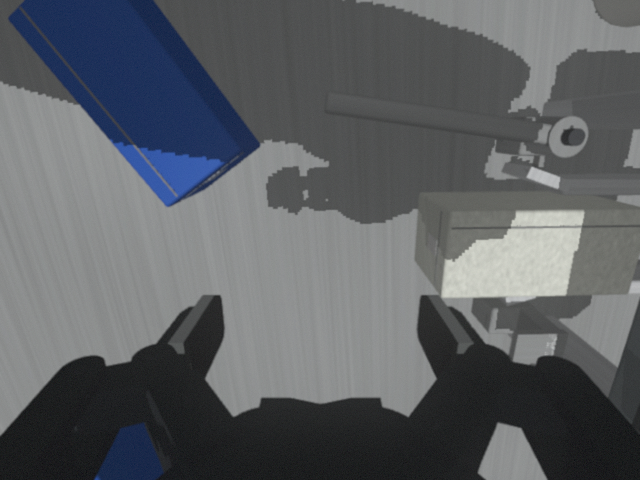

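The wrist view shows the carton straight in the mouth, its rear face at about (430,250), with the bar at (325–590, 100–135). Before pushing, I'll take the open finger's outer profile from the depth map.

Run:
```python
from h import *
from bench import *
from scipy.spatial.transform import Rotation as Ro
s=sense(); M=Ro.from_rotvec(s["tcp_rot"]).as_matrix()
r=read_camera("wrist"); W=cloud(r); T=(W-s["eef_pos"])@M
for z in np.arange(-.12,.02,.01):
    m=(abs(T[...,2]-z)<.005)&(abs(T[...,1])<.12)&(abs(T[...,0])<.06)&(r["color"].max(-1)<110)&(r["z_map"]<.3)
    if m.sum()>3: q=T[m]; print(round(z,2),m.sum(),"y",np.round([q[:,1].min(),q[:,1].max()],3),"x",np.round([q[:,0].min(),q[:,0].max()],3), "xmin/max of outer",np.round(q[q[:,1]>q[:,1].max()-.01][:,0].max(),3))
```

```text
-0.09 2973 y [-0.025  0.023] x [0.015 0.021] xmin/max of outer 0.021
-0.08 14476 y [-0.071  0.069] x [0.    0.022] xmin/max of outer 0.014
-0.07 17936 y [-0.074  0.072] x [-0.012  0.019] xmin/max of outer 0.014
-0.06 11562 y [-0.075  0.074] x [-0.014  0.018] xmin/max of outer 0.013
-0.05 9603 y [-0.075  0.074] x [-0.013  0.015] xmin/max of outer 0.014
-0.04 1851 y [-0.071  0.069] x [-0.001  0.014] xmin/max of outer 0.011
-0.03 1958 y [-0.057  0.056] x [-0.012  0.012] xmin/max of outer 0.012
-0.02 1751 y [-0.058  0.056] x [-0.012  0.012] xmin/max of outer 0.012
-0.01 1398 y [-0.057  0.056] x [-0.012  0.012] xmin/max of outer 0.012
-0.0 373 y [-0.05   0.048] x [-0.011  0.011] xmin/max of outer 0.011
```

The knuckles stand 75 mm out, at 40–85 mm behind the TCP. Going low (TCP z = 0.02), they fit under the head and can push the carton home. I'll back off, go down and push.

Emit:
move_arm(steps=[[[0,-0.01,0,0],[0,0,0.02,0],[0,0,0.02,0],[0,0,0.02,0],[0,0,0.02,0],[0,0,0.02,0],[0,0,0.015,0],[0,0,0.006,0]]])

```text
t: 11.75
eef_pos: [0.4368, -0.0303, 0.0188]
tcp_rot: [-2.299, -2.139, 0.002]
contact_force: [0.4, 0.7, -0.3]
gripper_width: 1.0
grasp_force: 0.0
```

Emit:
move_arm(steps=[[[0,0.01,0,0],[0,0.01,0,0],[0,0.01,0,0],[0,0.01,0,0],[0,0.01,0,0],[0,0.01,0,0],[0,0,0,0],[0,0,0,0]]])

```text
t: 12.55
eef_pos: [0.4976, -0.035, 0.0206]
tcp_rot: [2.3, 2.14, -0.0]
contact_force: [0.3, 0.4, -0.3]
gripper_width: 1.0
grasp_force: 0.0
```

Run:
```python
from h import *
from bench import *
p=st2w(-.066,0); plan(p[0],p[1],.02,86.1,1); s=sense(); print(s["contact_force"],s["moment"])
for n in("wrist","scene","top"):
    r=read_camera(n); W=cloud(r); S=w2st(W); Z=W[...,2]
    m=(Z>.062)&(Z<.078)&(S[...,0]>-.06)&(S[...,0]<.15)&(abs(S[...,1])<.04)&(r["color"].min(-1)>60)
    if m.sum()>20: q=S[m]; print(n,m.sum(),np.percentile(q,[1,99],axis=0))
```

```text
at [ 0.4976 -0.035   0.0206] yaw 85.86 dyaw 0.24 st [-0.1006 -0.0002]
[0.0004, 0.0346, 0.0006, -0.0013]
[ 0.33100967  0.42117079 -0.32111837] [0.03456434 0.00748509 0.0014296 ]
wrist 6709 [[-0.02752203 -0.01134349]
 [-0.00262639  0.02903837]]
scene 740 [[ 0.03980099 -0.03328748]
 [ 0.10609667  0.02948401]]
top 33 [[ 0.10038045 -0.03107545]
 [ 0.10635042  0.02391629]]
```

Emit:
move_arm(steps=[[[0,0.008,0,0],[0,0.008,0,0],[0,0.007,0,0],[0,0.006,0,0],[0,0.004,0,0],[0,0.002,0,0],[0,0,0,0],[0,0,0,0]]])

```text
t: 13.5
eef_pos: [0.5327, -0.0375, 0.0203]
tcp_rot: [2.3, 2.139, 0.0]
contact_force: [-1.9, -0.7, -0.0]
gripper_width: 0.994
grasp_force: 0.0
```

```bash
cat > chk.py <<'E'
from h import *
from bench import *
p=st2w(-.066,0); plan(p[0],p[1],.02,86.1,1); s=sense(); print(s["contact_force"],s["moment"])
for n in("wrist","scene","top"):
    r=read_camera(n); W=cloud(r); S=w2st(W); Z=W[...,2]
    m=(Z>.062)&(Z<.078)&(S[...,0]>-.06)&(S[...,0]<.15)&(abs(S[...,1])<.04)&(r["color"].min(-1)>60)
    if m.sum()>20: q=S[m]; print(n,m.sum(),np.percentile(q,[1,99],axis=0).round(4).tolist())
E
python3 chk.py
```

```text
at [ 0.5327 -0.0375  0.0203] yaw 85.85 dyaw 0.25 st [-0.0655 -0.0004]
[0.0004, -0.0005, 0.0003, -0.0014]
[-1.86814724 -0.69676526 -0.02402959] [-0.04643075  0.02711306  0.00778104]
wrist 7013 [[-0.0031, -0.0115], [0.0323, 0.0287]]
scene 1108 [[0.0408, -0.0326], [0.1396, 0.0297]]
top 287 [[0.1011, -0.0322], [0.1388, 0.0255]]
```

The carton's front edge reads about 140 mm, so its middle is about 2 mm short of home, well inside the tolerance. Next I'll back out, lift over the bar and drop the open fingers on its outer side.

Emit:
move_arm(steps=[[[0,-0.015,0,0],[0,-0.02,0,0],[0,-0.02,0,0],[0,-0.02,0,0],[0,-0.02,0,0],[0,0,-0.03,0],[0,0,-0.04,0],[0,0,-0.04,0]]])

```text
t: 14.45
eef_pos: [0.4371, -0.0305, 0.1314]
tcp_rot: [-2.3, -2.139, 0.0]
contact_force: [0.9, -0.7, 0.1]
gripper_width: 1.001
grasp_force: 0.0
```

Emit:
move_arm(steps=[[[0.02,0.01,0,0],[0.02,0.01,0,0],[0.02,0.01,0,0],[0.02,0.01,0,0],[0.02,0.01,0,0],[0.02,0.01,0,0],[0.01,0.005,0,0],[0,0,0,0]]])

```text
t: 15.25
eef_pos: [0.5122, 0.095, 0.1302]
tcp_rot: [-2.299, -2.141, 0.0]
contact_force: [-0.1, 0.4, -0.1]
gripper_width: 0.998
grasp_force: 0.0
```

Run:
```python
from h import *
from bench import *
p=st2w(-.095,.13); plan(p[0],p[1],.034,86.1,1); s=sense(); print(s["joint_pos"].round(2))
r=read_camera("wrist"); cv2.imwrite("pics/w5.png",r["color"])
for th in np.arange(1.7,-.05,-.1):
    r=np.interp(th,[0,1.5],[.113,.045]); u=-np.array([np.sin(th),np.cos(th)]); n=np.array([-np.cos(th),np.sin(th)])
    C=np.array([0,.075])+r*u+n*(.006+abs(n[0])*.007+abs(n[1])*.012); print(round(th,2),np.round(C-[.05,0],4))
```

```text
at [0.5122 0.095  0.1302] yaw 85.93 dyaw 0.17 st [-0.0949  0.1304]
[-0.0004, -0.0001, 0.0962, -0.0009]
[-0.07 -0.13 -0.34  1.36 -0.    1.57]
1.7 [-0.0922  0.0994]
1.6 [-0.0944  0.0945]
1.5 [-0.0962  0.0902]
1.4 [-0.102   0.0853]
1.3 [-0.1073  0.0793]
1.2 [-0.1118  0.0721]
1.1 [-0.1153  0.0641]
1.0 [-0.1177  0.0552]
0.9 [-0.1188  0.0456]
0.8 [-0.1186  0.0355]
0.7 [-0.117   0.0251]
0.6 [-0.1138  0.0147]
0.5 [-0.109   0.0043]
0.4 [-0.1027 -0.0057]
0.3 [-0.0949 -0.0152]
0.2 [-0.0856 -0.0238]
0.1 [-0.0749 -0.0315]
-0.0 [-0.063 -0.038]
```

View pics/w5.png

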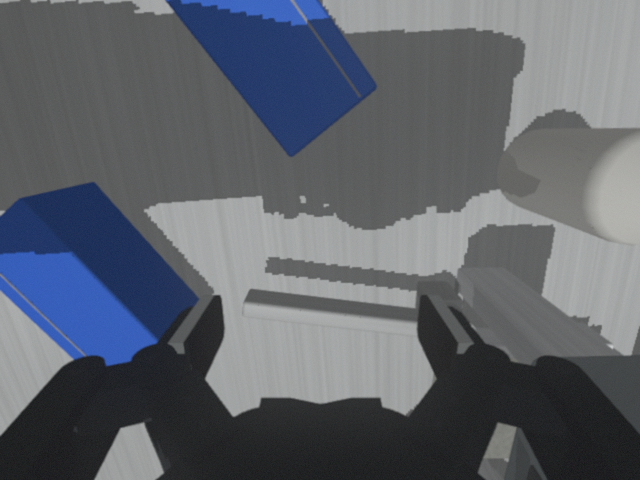

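The view shows the bar at about (250–420, 290–330) between the fingers in x, with the blue carton's nearest corner at (200,300). I'll keep TCP station x at about -0.097 so the rear finger stays clear of it. Now I'll go down and sweep towards -y.

Emit:
move_arm(steps=[[[0,0,0.02,0],[0,0,0.02,0],[0,0,0.02,0],[0,0,0.02,0],[0,0,0.01,0],[0,0,0.006,0],[0,0,0,0],[0,0,0,0]]])

```text
t: 16.1
eef_pos: [0.5125, 0.0941, 0.0352]
tcp_rot: [2.3, 2.139, 0.001]
contact_force: [0.5, -0.0, -0.3]
gripper_width: 0.998
grasp_force: 0.0
```

Emit:
move_arm(steps=[[[-0.005,0,0,0],[-0.005,0,0,0],[-0.005,0,0,0],[-0.005,0,0,0],[-0.005,0,0,0],[-0.005,0,0,0],[-0.005,0,0,0],[-0.005,0,0,0]]])

```text
t: 16.9
eef_pos: [0.509, 0.0541, 0.0342]
tcp_rot: [-2.3, -2.139, 0.0]
contact_force: [-1.4, 2.6, -0.1]
gripper_width: 1.001
grasp_force: 1.0
```

```bash
python3 chk.py | head -3
```

```text
at [0.509  0.0541 0.0342] yaw 85.85 dyaw 0.25 st [-0.0953  0.0894]
[-0.0893, 0.0297, 0.0142, -0.0014]
[-1.38345859  2.56672623 -0.12559738] [0.4012846  0.19382188 0.1011143 ]
```

The bar is moving under about 3 N. I'll continue the sweep.

Emit:
move_arm(steps=[[[-0.008,0,0,0],[-0.008,0,0,0],[-0.008,0,0,0],[-0.008,0,0,0],[-0.008,0,0,0],[-0.008,0,0,0],[-0.008,0,0,0],[-0.008,0,0,0]]])

```text
t: 17.85
eef_pos: [0.5043, -0.0102, 0.0342]
tcp_rot: [2.301, 2.139, -0.0]
contact_force: [-0.7, 0.5, 0.3]
gripper_width: 1.0
grasp_force: 0.5
```

Emit:
move_arm(steps=[[[-0.008,0,0,0],[-0.008,0,0,0],[-0.008,0,0,0],[-0.008,0,0,0],[-0.008,0,0,0],[-0.008,0,0,0],[-0.008,0,0,0],[-0.006,0,0,0]]])

```text
t: 18.65
eef_pos: [0.5, -0.0721, 0.0343]
tcp_rot: [2.301, 2.139, -0.0]
contact_force: [0.2, 1.1, 0.8]
gripper_width: 1.0
grasp_force: 0.2
```

```bash
python3 chk.py | head -3
```

```text
at [ 0.5    -0.0721  0.0343] yaw 85.83 dyaw 0.27 st [-0.0957 -0.0371]
[0.0372, 0.0296, 0.0143, -0.0015]
[0.15205841 1.14166294 0.84109508] [ 0.10016334  0.0358792  -0.00906153]
```

Emit:
move_arm(steps=[[[0,0.005,0,0],[0,0.005,0,0],[0,0.005,0,0],[0,0.005,0,0],[0,0.005,0,0],[0,0.004,0,0],[0,0,0,0],[0,0,0,0]]])

```text
t: 19.6
eef_pos: [0.529, -0.0733, 0.0343]
tcp_rot: [-2.3, -2.14, -0.0]
contact_force: [0.3, -0.4, -0.9]
gripper_width: 1.005
grasp_force: 0.0
```

Emit:
move_arm(steps=[[[0,0.001,0,0],[0,0.001,0,0],[0,0.001,0,0],[0,0.001,0,0],[0,0,0,0],[0,0,0,0],[0,0,0,0],[0,0,0,0]]])

```text
t: 20.4
eef_pos: [0.531, -0.0734, 0.0336]
tcp_rot: [-2.299, -2.137, 0.004]
contact_force: [-12.0, -0.7, 2.8]
gripper_width: 1.001
grasp_force: 0.0
```

```bash
python3 chk.py
python3 - <<'E'
from h import *
from bench import *
r=read_camera("top"); cv2.imwrite("pics/t6.png",cv2.resize(r["color"][150:250,270:430],None,fx=4.5,fy=4.5,interpolation=cv2.INTER_CUBIC))
E
```

```text
at [ 0.531  -0.0734  0.0336] yaw 85.82 dyaw 0.28 st [-0.0647 -0.0363]
[0.0363, -0.0015, 0.0136, -0.0016]
[-11.99597644  -0.72367859   2.78561282] [-0.04812507  1.05450928 -0.12200416]
wrist 18582 [[-0.0187, -0.0305], [0.0378, 0.033]]
scene 1118 [[0.0405, -0.0325], [0.1397, 0.0296]]
top 196 [[0.1032, -0.0336], [0.1397, 0.0255]]
```

View pics/t6.png

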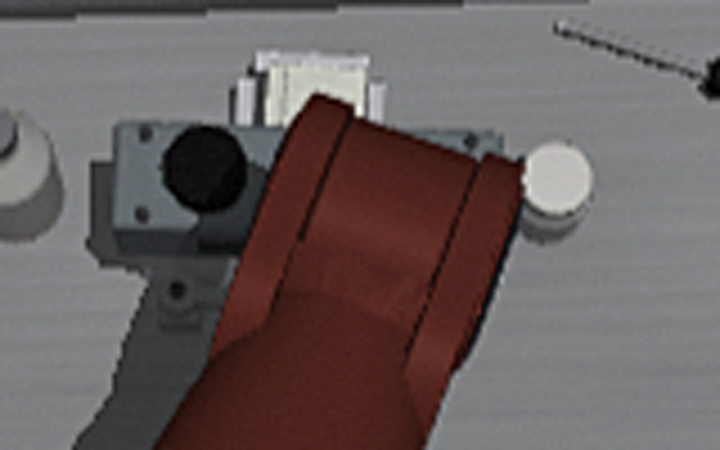

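The top view shows the carton against the end stop (behind the head) and the wrist over the mouth. The 12 N reading suggests the bar is at its stop. I'll measure the bar's angle from the wrist camera.

Run:
```python
from h import *
from bench import *
r=read_camera("wrist"); W=cloud(r); S=w2st(W); Z=W[...,2]
m=(Z>.054)&(Z<.066)&(S[...,0]>-.05)&(S[...,0]<.03)&(S[...,1]>-.09)&(S[...,1]<.06)
P=np.c_[S[m],Z[m]]; print(len(P))
for y in np.arange(-.085,.06,.01):
    q=P[abs(P[:,1]-y)<.005]
    if len(q)>5: print(round(y,3),len(q),np.percentile(q[:,0],[2,50,98]).round(4))
cv2.imwrite("pics/w7.png",r["color"])
```

```text
19242
-0.045 187 [-0.0231 -0.0226 -0.0221]
-0.035 660 [-0.023  -0.0117  0.0082]
-0.025 2301 [-0.0227 -0.0054  0.0087]
-0.015 1764 [-0.0085 -0.0004  0.0091]
-0.005 1903 [-0.0085 -0.0005  0.0094]
0.005 2076 [-0.0085 -0.0004  0.0097]
0.015 2270 [-0.0084 -0.0003  0.01  ]
0.025 2539 [-0.0083  0.0001  0.0253]
0.035 1694 [-0.0082 -0.0043  0.0031]
0.045 1844 [-0.0082 -0.0042  0.0033]
0.055 2004 [-0.0082 -0.0041  0.0033]
```

View pics/w7.png

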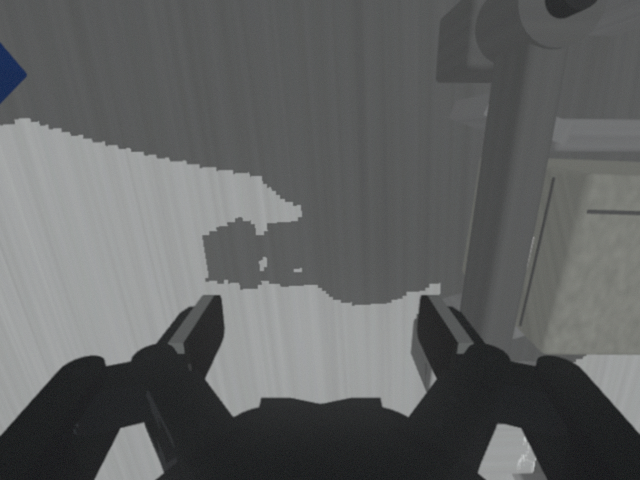

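The wrist view shows the bar straight across the mouth, about (470–560, 40–330), with the carton right behind it. The bar's edge is within about 0.005 rad of closed. I'll back away and verify.

Emit:
move_arm(steps=[[[0,-0.008,0,0],[0,-0.01,0,0],[0,-0.015,0,0],[0,-0.015,0,0],[0,-0.015,0,0],[0,-0.015,0,0],[0,0,-0.04,0],[0,0,-0.04,0]]])

```text
t: 21.45
eef_pos: [0.4535, -0.0674, 0.1142]
tcp_rot: [-2.299, -2.138, 0.001]
contact_force: [0.8, -0.6, 0.8]
gripper_width: 1.0
grasp_force: 0.0
```

Emit:
move_arm(steps=[[[0,0,-0.04,0],[0,0,-0.04,0],[0,0,-0.02,0],[0,0,0,0],[0,0,0,0],[0,0,0,0],[0,0,0,0],[0,0,0,0]]])

```text
t: 22.25
eef_pos: [0.4547, -0.0678, 0.2133]
tcp_rot: [-2.3, -2.139, 0.001]
contact_force: [0.8, 0.9, 0.6]
gripper_width: 0.999
grasp_force: 0.0
```

```bash
python3 chk.py
python3 - <<'E'
from h import *
from bench import *
r=read_camera("wrist"); W=cloud(r); S=w2st(W); Z=W[...,2]
m=(Z>.054)&(Z<.066)&(S[...,0]>-.05)&(S[...,0]<.03)
P=np.c_[S[m],Z[m]]
for y in np.arange(-.085,.06,.02):
    q=P[abs(P[:,1]-y)<.005]
    if len(q)>5: print(round(y,3),len(q),np.percentile(q[:,0],[2,50,98]).round(4))
for n in ("scene",):
    r=read_camera(n); cv2.imwrite("pics/s8.png",cv2.resize(r["color"][130:350,150:450],None,fx=2.5,fy=2.5))
E
```

```text
at [ 0.4547 -0.0678  0.2133] yaw 85.84 dyaw 0.26 st [-0.1412 -0.0359]
[0.0362, 0.075, 0.1933, -0.0014]
[0.81230249 0.87921834 0.56045858] [-0.00865425  0.08987805  0.04867928]
wrist 3680 [[-0.0061, -0.031], [0.0433, 0.0295]]
scene 1116 [[0.0402, -0.0322], [0.1394, 0.0295]]
top 287 [[0.1011, -0.0336], [0.1393, 0.0255]]
-0.085 27 [0.0179 0.0193 0.0293]
-0.065 7 [-0.0141  0.0072  0.0076]
-0.045 178 [-0.0091 -0.0048  0.0026]
-0.025 266 [-0.0086 -0.0017  0.0083]
-0.005 286 [-0.0086 -0.0013  0.0091]
0.015 297 [-0.0084 -0.0011  0.0097]
0.035 232 [-0.0087 -0.0039  0.0032]
0.055 233 [-0.0081 -0.0042  0.0033]
```

View pics/s8.png

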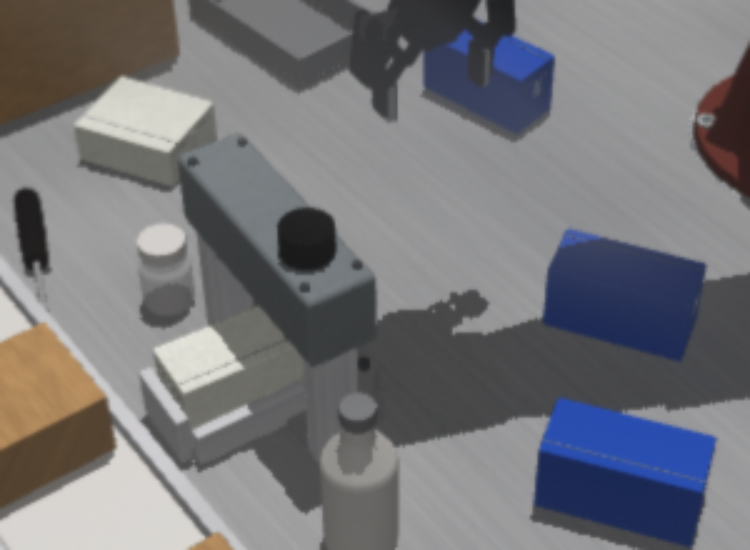

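The view shows the carton flat in the channel against the end stop at about (230,360), the bystanders in place and the gripper clear. The bar is within about 0.01 rad of closed, so I'm handing in.

```bash
python3 -c "
from bench import *
print(close_job())"
```

```text
the job is handed in; nothing more can be done
None
```

I handed the job in: the long carton lies flat in the channel about 2 mm short of fully home, the latch bar measured within about 0.01 rad of closed, and the arm was clear with the bystanders in view standing where they were; no verdict was returned.

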